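# Pull the push-on cap off a probe setting stand with the fork puller

## Task

Take the fork puller by its handle, slide its fork in under the flange of the cap on the setting stand until it bears lightly against the neck, and pull straight up until the cap pops off. Work by feel and force nothing; only the puller may touch the cap, never the gripper. Then set the puller down in the grey tray, upright and with the cap still resting in its fork, and let go; leave the loose connectors and gauge blocks alone.

Things in the scene. Friction and masses are not known exactly. Their poses are not given: they have to be found in the camera images.
- puller_grip (a point): Centre of the handle of the puller, a loose C-shaped steel tool (160 g) standing on its fork. z up, x the way the tines point. The flat upright handle is grey, 12 mm thick along x, 24 mm wide along y, from 40 to 84 mm above the puller's underside; this point is 62 mm above it. Below it: an arm 34 to 40 mm above the underside and a back plate at x -40 to -32 mm.
- puller_eye (a point): Eye of the puller's fork, on the fork's upper face, straight below the handle (57 mm under puller_grip, same axes). The fork is a plate 5 mm thick, 41 mm wide, from x -40 mm to the rounded tips of the two tines at x +20 mm. The slot between them is 25 mm wide and ends at x -10.5 mm: a 21 mm neck that touches its end stands under the handle.
- stand_table (a point): Centre of the upper face of the setting stand's flat round table (84 mm across, 36 mm above the worktop); z up. Bolted down; grey foot 92 mm across. On the table rise a neck (21 mm across, 6.5 mm high) and a spigot (16 mm, 16 mm high) hidden in the cap. Table and neck have a thin grey hard-rubber facing. Under the cap's flange is a 6.5 mm gap for the 5 mm fork, open from every side.
- seat (a point): Point on the stand's axis at the top of the neck, 6.5 mm above stand_table, where the underside of the seated cap lies.
- cap: Black loose push-on cap, 35 g, open below, 23 mm high: flange 40 mm across, 4 mm thick, at the bottom, body 27 mm across. Origin at the centre of its underside, z up. Four sprung balls in the spigot hold it; it pops off at a straight pull of roughly 7 to 15 N, within 3 mm of rise, and is clear of the spigot when raised 17 mm. It then lies freely on the fork.
- tray: Loose grey open tray, 180 g, 90 x 140 x 21 mm, long along its own y axis; origin at the centre of its underside, z up. Floor 3 mm thick, walls 2 mm; inside 86 x 136 mm.
- gauge_a: Bystander: steel gauge block 35 x 30 x 9 mm. Leave it alone.
- gauge_b: Bystander: steel gauge block 20 x 30 x 9 mm. Leave it alone.
- coupler: Bystander: small coaxial adapter with a white ribbed nut, 21 x 38 x 21 mm, lying. Leave it alone.
- load: Bystander: round white and steel coaxial load, 34 mm diameter, 32 mm high. Leave it alone.
There are look-alikes about, which are no part of the job. What is shaped like the part that bears puller_grip but orange is not meant.

How it is judged:
By the outcome, as a careful person would: the job done as asked, in the order asked, and still so for the second after the job is handed in, with the robot touching nothing.
It also fails if it takes over 72 s, if anything falls off the work surface, if the arm or the gripper's body presses on something with over 40 N, if the wrist force passes 120 N, or if a joint passes its speed limit or range.

## Robot

A 6-joint arm with a two-finger parallel gripper is mounted at the origin on a cart in front of the work surface, level with it; the furniture and walls round the work are solid. World frame = base frame: x ahead of the robot, y to its left, z up, the work surface at z = 0. Lengths are in m, angles in rad, forces in N, time in s.
With the tool pointing down it reaches from about 0.25 to 0.775 m from the base axis. Payload 8.9 kg.
Tool frame: the origin (TCP) lies at the very end of the fingers, on their centre line; the grasp point (between the pads) lies 19 mm behind it (manip.tcp_to_grasp is the distance from the TCP to the grasp point, in m); z points along the fingers, y is the line along which they close (so a half turn about z gives the same grasp; the last joint's range is limited). The gripper opens to 85 mm and grips with 20 to 120 N. Pads are 22 mm wide; open, the fingers measure 114 mm over their backs; the gripper's body (76 mm by 85 mm) begins 54 mm behind the grasp point. The pads swing forward as they close: fully open they stand 13 mm farther back than shut.
Start: joints at [1.131, 0.291, -0.153, 1.127, 0, 1.431], TCP at [0.156, 0.501, 0.231] pointing down, gripper open.
Joint ranges: [-2.52, 2.52], [-0.91, 1.74], [-1.3, 1.37], [-1.96, 2.02], [-1.52, 1.47], [-3.14, 3.14]. Speed limits (rad/s): [2.22, 2.22, 2.79, 3.14, 3.14, 3.14].

## Interface

Orientations are given as a unit quaternion [x, y, z, w].
In Python, from rig import get_state, eyes, manip gives the robot as it stands.
- The arm moves only by the tool play_rows, never from a script. Its argument "deltas" is a list of rows, each a list of 3 entries, a list of its own where there are three numbers: the turn, a rotation vector about the tool's x, y, z in rad, then the shift along the tool's x, y, z in m, then the finger opening in m, from 0 to 0.0854. A call has 1 to 12 rows; each row is the pose to reach, as a shift and turn from the pose commanded when the call began, along the tool's axes at that moment; what a row does not reach only later rows make up. A row lasts 1/8 s, in which the tool goes at most 62.5 mm and 10.7 degrees, less where a joint would pass 70% of its speed; a pose out of reach is approached as far as the arm can. A call with a gripper value outside its range is refused whole. The fingers move at their own pace and stop on an object; "grip_force" is the grip in N (left out, the last holds). Time passes only in rows, so rows that repeat a pose let the fingers close. It gives the time, the measured TCP pose, the force, the opening and the grip force at its end, in the units of the state.
- get_state(): the state, without advancing time (a new reading comes with each control period).
- eyes.snapshot(name): name is "scene" or "top" or "wrist"; returns a dict with "frame" (384x512x3 uint8, red, green, blue), "depth" (384x512 float32, m along the optical axis (not along the pixel's ray), 0 where there is no reading), "fov_y" (degrees; the focal length in pixels is half the picture's height over the tangent of half this angle, whatever the lens; pixels are square), "cx", "cy" (the principal point, pixels), "origin" and "attitude" of the camera in the world; the wrist camera has in their place "tool_from_camera" (4x4, takes a point from camera to tool coordinates, whose origin is the TCP and whose axes are the flange's). Camera axes: x right, y up, looking along -z (the intrinsics and any distortion apply to the point x, -y, -z); pixel columns grow to the right and rows downward; lengths in m; the calibration is good to about 2 mm. A picture is of the moment at which its call begins: read the wrist's pose just before it.
- manip.close_job(): hands the job in; it is judged then, once.
The state is a dict: "t": time; "joint_pos": joint angles; "qd": joint speeds; "effort": joint torques, N m; "eef_pos": TCP position; "ee_rot": TCP orientation; "contact_force": force on the tool from outside, world axes, zero at the start; "moment": the same for the moment, N m; "opening": finger opening in m; "grasp_force": force on a finger pad.
Only numpy, scipy, OpenCV 4.12 (cv2) and the standard library are available. Lean on these libraries where they do the work, as an engineer would, in place of code of your own. Each camera call takes 0.05 s, during which the arm holds its last target. There are 200 camera calls.

## Working session

There is one attempt and no reset: what is moved stays moved. The work goes in short steps, Python scripts to look and compute and a tool call to move; the robot and the scene stay as the last step left them, time stands still between calls to the robot, and variables do not carry over. Pictures are saved under pics/ and viewed, at most 10 in all, crops included, and the job is handed in when it is done.

Besides the shell and the picture viewer there is one more tool, called as name(argument=value, ...) on one line, values as JSON. play_rows: Moves the arm, as the interface text tells. Its arguments: {"type":"object","properties":{"deltas":{"type":"array"},"grip_force":{"type":"number"}},"required":["deltas"]}

```bash
ls; mkdir -p pics; cat > h.py <<'E'
import numpy as np, cv2
from rig import get_state, eyes, manip
from scipy.spatial.transform import Rotation as R
def rot(a):
    a=np.array(a,float)
    return a if a.shape==(3,3) else R.from_quat(a).as_matrix()
def snap(n):
    st=get_state(); s=eyes.snapshot(n)
    h=s['frame'].shape[0]; s['f']=h/2/np.tan(np.radians(s['fov_y'])/2)
    if n=='wrist':
        T=np.eye(4);T[:3,:3]=rot(st['ee_rot']);T[:3,3]=st['eef_pos'];T=T@np.array(s['tool_from_camera'])
        s['R'],s['o']=T[:3,:3],T[:3,3]
    else: s['R'],s['o']=rot(s['attitude']),np.array(s['origin'])
    return s
def rays(s,uv):
    uv=np.atleast_2d(np.array(uv,float))
    d=np.c_[(uv[:,0]-s['cx'])/s['f'],-(uv[:,1]-s['cy'])/s['f'],-np.ones(len(uv))]
    return d@s['R'].T
def onplane(s,uv,z):
    d=rays(s,uv); return s['o']+d*((z-s['o'][2])/d[:,2])[:,None]
def cloud(s):
    h,w=s['depth'].shape; v,u=np.mgrid[:h,:w]
    P=s['o']+rays(s,np.c_[u.ravel(),v.ravel()])*s['depth'].reshape(-1,1)
    return P.reshape(h,w,3)
def save(n,img): cv2.imwrite('pics/'+n+'.png',img[:,:,::-1])
E
python3 - <<'E'
from h import *
import pickle
for n in('scene','top'):
    s=snap(n); save(n+'0',s['frame']); pickle.dump(s,open(n+'.pkl','wb'))
    print(n,s['o'],s['fov_y'],s['cx'],s['cy'],[k for k in s],(s['depth']>0).mean())
    print(s['R'].round(3).tolist())
print(get_state())
E
```

```text
pics
scene [ 0.00951507 -0.03113334  0.72072432] 48.01459957510026 252.58434500182952 185.21757623420692 ['frame', 'depth', 'fov_y', 'cx', 'cy', 'origin', 'attitude', 'f', 'R', 'o'] 0.9959615071614584
[[0.609, 0.588, -0.533], [-0.793, 0.465, -0.394], [0.016, 0.663, 0.749]]
top [0.33710951 0.2987961  0.91906765] 53.173589969247715 261.50830038079755 188.78438645144513 ['frame', 'depth', 'fov_y', 'cx', 'cy', 'origin', 'attitude', 'f', 'R', 'o'] 0.9959309895833334
[[0.019, 0.987, -0.161], [-1.0, 0.016, -0.019], [-0.016, 0.162, 0.987]]
{'t': 0.1, 'joint_pos': array([ 1.13071332e+00,  2.91211387e-01, -1.54022621e-01,  1.12664635e+00,
        1.07122767e-05,  1.43149861e+00]), 'qd': array([-6.09367364e-04, -1.43402456e-03,  1.66816734e-03,  1.33590000e-03,
       -1.47123951e-03,  9.62271915e-05]), 'effort': array([ 2.63587259e-03, -5.37977028e+01,  3.31919897e+01,  9.17691534e-03,
       -2.06274708e-04, -1.59282627e-05]), 'eef_pos': array([0.15538176, 0.50110936, 0.23080676]), 'ee_rot': array([ 1.49826336e-01,  9.88712180e-01, -5.17903712e-04, -1.59963482e-04]), 'contact_force': array([ 0.30825079, -0.76623425, -0.65262354]), 'moment': array([ 0.06466153, -0.01548678, -0.01368336]), 'grasp_force': 0.0, 'opening': 0.08525524461819534}
```

View pics/scene0.png

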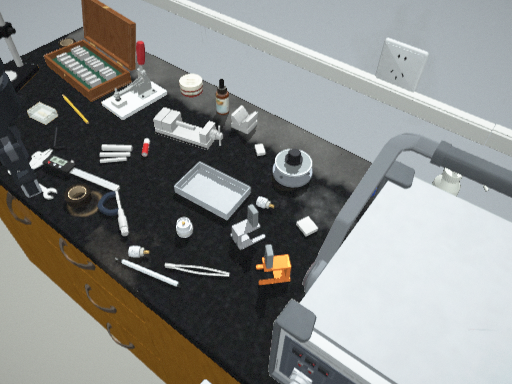

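View pics/top0.png

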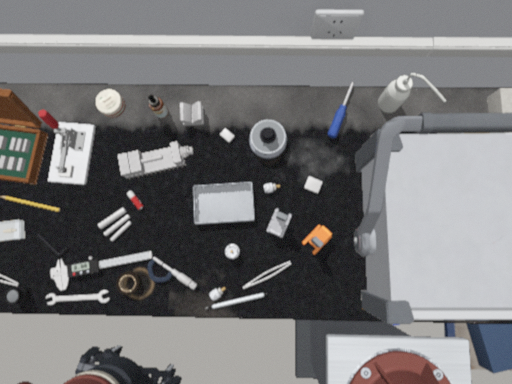

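The scene view shows the grey puller at about (246,228) and the orange look-alike at (273,268). The stand with its black cap is at (293,165) and the tray at (212,190). In the top view these are at (279,222), (317,238), (268,138) and (223,203). The grey one fits the description, since the orange one is excluded. Next I'll measure and confirm with a crop.

```bash
python3 - <<'E'
from h import *
import pickle
out=[]
for n,(x0,x1,y0,y1) in(('top',(240,340,185,260)),('scene',(215,315,190,290))):
    s=pickle.load(open(n+'.pkl','rb')); P=cloud(s); out.append(cv2.resize(s['frame'][y0:y1,x0:x1],(400,400*(y1-y0)//(x1-x0)),interpolation=cv2.INTER_CUBIC))
    hsv=cv2.cvtColor(s['frame'],cv2.COLOR_RGB2HSV)
    g=(hsv[...,1]<70)
    # worktop check
    print(n,'worktop z', np.median(P[(np.abs(P[...,0]-.4)<.15)&(np.abs(P[...,1]-.35)<.15)][:,2]))
    v,u=np.mgrid[:384,:512]
    # puller handle top
    box={'top':(262,296,203,242),'scene':(226,268,200,252)}[n]
    b=(u>box[0])&(u<box[1])&(v>box[2])&(v<box[3])&g
    for lo,hi in((.07,.1),(.03,.045),(.003,.02)):
        m=b&(P[...,2]>lo)&(P[...,2]<hi); q=P[m]
        if len(q)>4:
            r=cv2.minAreaRect((q[:,:2]*1000).astype(np.float32)); print('pull',lo,len(q),np.median(q,0).round(4),np.array(r[0]).round(1),np.array(r[1]).round(1),round(r[2],1))
    box={'top':(240,300,110,165),'scene':(265,320,140,195)}[n]
    b=(u>box[0])&(u<box[1])&(v>box[2])&(v<box[3])
    for lo,hi in((.058,.075),(.043,.05),(.03,.04)):
        m=b&(P[...,2]>lo)&(P[...,2]<hi); q=P[m]
        if len(q)>4:
            c,r=cv2.minEnclosingCircle((q[:,:2]*1000).astype(np.float32)); print('stand',lo,len(q),np.median(q,0).round(4),np.round(c,1),round(r,1))
    box={'top':(185,262,175,232),'scene':(168,256,157,222)}[n]
    b=(u>box[0])&(u<box[1])&(v>box[2])&(v<box[3])&g
    m=b&(P[...,2]>.013)&(P[...,2]<.027);q=P[m]
    r=cv2.minAreaRect((q[:,:2]*1000).astype(np.float32)); print('tray',len(q),np.median(q,0),r)
h=max(o.shape[0] for o in out)
save('crop1',np.hstack([cv2.copyMakeBorder(o,0,h-o.shape[0],0,0,cv2.BORDER_CONSTANT) for o in out]))
E
```

```text
top worktop z 0.0017930863931534535
pull 0.07 65 [0.4163 0.2709 0.0847] [416.2 269.8] [23.5 12. ] 68.3
pull 0.03 193 [0.3954 0.2783 0.0411] [402.  275.5] [27.7 49.2] 67.9
pull 0.003 219 [0.4067 0.2757 0.0048] [406.5 272.6] [88.2 76.8] 1.0
stand 0.058 114 [0.6076 0.3036 0.0662] [608.8 303.6] 13.7
stand 0.043 76 [0.6012 0.3022 0.0477] [609.4 303.6] 20.1
stand 0.03 695 [0.6054 0.3028 0.037 ] [609.6 303.4] 42.2
tray 279 [0.45451469 0.414809   0.02124822] ((450.7373046875, 406.10406494140625), (90.69400787353516, 140.29443359375), 4.69302225112915)
scene worktop z 0.0001502588252730308
pull 0.07 127 [0.4114 0.2639 0.0828] [392.1 233.3] [106.7  14.2] 56.5
pull 0.03 285 [0.395  0.2732 0.0394] [401.  273.4] [28.7 49.5] 68.0
pull 0.003 369 [0.4155 0.2829 0.0063] [429. 290.] [122.5  85. ] 38.6
stand 0.058 108 [0.6058 0.2999 0.0642] [608.4 300.7] 14.2
stand 0.043 93 [0.5995 0.2924 0.0462] [607.9 300. ] 20.2
stand 0.03 586 [0.5965 0.2917 0.0356] [608.9 300.9] 43.4
tray 526 [0.44600648 0.39935497 0.01851857] ((415.8116455078125, 400.9248962402344), (160.92776489257812, 141.700927734375), 4.915821552276611)
```

View pics/crop1.png

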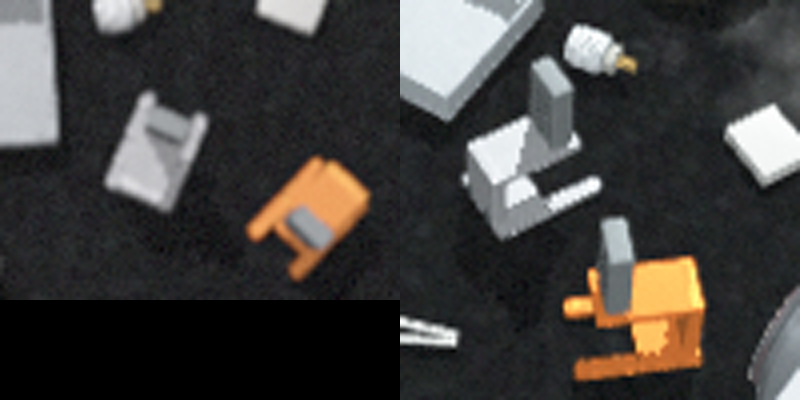

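The crop confirms it: the grey puller at top (279,222) is ours. The orange one at (317,238) is the look-alike. The grey tines point toward world +x, with a heading of about -21.6°. The measured sizes agree with the given ones: handle 23.5x12, cap 13.7/20.1 mm radius, table 42.2 mm radius, tray 90.7x140.3. I'll move above the handle with the jaws closing along the puller's x.

play_rows(deltas=[[[0, 0, -0.17], [-0.04, -0.018, 0], 0.085], [[0, 0, -0.35], [-0.08, -0.036, 0], 0.085], [[0, 0, -0.52], [-0.12, -0.054, 0], 0.085], [[0, 0, -0.7], [-0.16, -0.072, 0], 0.085], [[0, 0, -0.87], [-0.2, -0.09, 0], 0.085], [[0, 0, -1.05], [-0.24, -0.108, 0], 0.085], [[0, 0, -1.22], [-0.28, -0.126, 0], 0.085], [[0, 0, -1.4], [-0.318, -0.143, 0.0], 0.085], [[0, 0, -1.494], [-0.318, -0.143, 0.0], 0.085], [[0, 0, -1.494], [-0.318, -0.143, 0.0], 0.085], [[0, 0, -1.494], [-0.318, -0.143, 0.0], 0.085]])

```text
t: 1.48
eef_pos: [0.4165, 0.2709, 0.2312]
ee_rot: [-0.561, 0.828, 0.0, -0.0]
contact_force: [0.5, 0.2, -0.2]
opening: 0.085
grasp_force: 0.0
```

```bash
cat >> h.py <<'E'
def yaw():
    st=get_state(); M=rot(st['ee_rot']); return st,M,np.degrees(np.arctan2(M[1,1],M[0,1]))
def delta(p,heading):  # heading: puller x dir, deg; tool y = heading+180
    st,M,y=yaw(); d=M.T@(np.array(p)-st['eef_pos'])
    T=np.array([[-np.sin(np.radians(heading)),-np.cos(np.radians(heading)),0],[np.cos(np.radians(heading)),-np.sin(np.radians(heading)),0],[0,0,-1]])
    T[:,1]=[-np.cos(np.radians(heading)),-np.sin(np.radians(heading)),0]; T[:,2]=[0,0,-1]; T[:,0]=np.cross(T[:,1],T[:,2])
    return R.from_matrix(M.T@T).as_rotvec().round(4),d.round(4)
E
python3 - <<'E'
from h import *
st,M,y=yaw(); print(st['eef_pos'],y,st['joint_pos'].round(2),st['contact_force'])
s=snap('wrist'); save('w1',s['frame']); P=cloud(s)
print(s['o'],s['R'].round(3).tolist(),s['f'],s['cx'],s['cy'])
m=(np.hypot(P[...,0]-.416,P[...,1]-.27)<.025)&(P[...,2]>.077)&(P[...,2]<.095);q=P[m]
print(len(q),np.median(q,0),cv2.minAreaRect((q[:,:2]*1000).astype(np.float32)))
E
```

```text
[0.41645539 0.27085427 0.23117374] 158.27867774537225 [ 0.43  0.24 -0.23  1.11  0.   -0.76] [ 0.5003765   0.24202811 -0.18124277]
[0.38631079 0.1940744  0.37317881] [[-0.929, -0.35, -0.118], [0.369, -0.882, -0.294], [-0.001, -0.317, 0.948]] 275.2296494269597 251.09138533016733 190.33351838518104
238 [0.41573181 0.26701326 0.08322082] ((415.9128112792969, 267.7950744628906), (23.067298889160156, 11.064688682556152), 68.17945861816406)
```

View pics/w1.png

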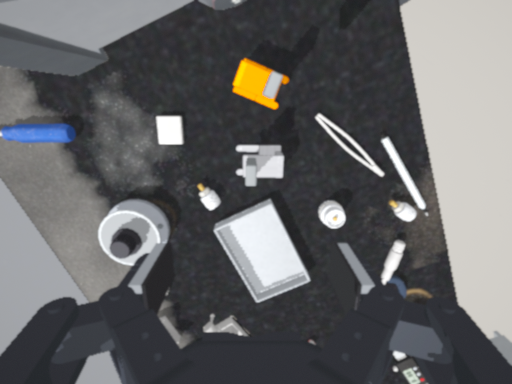

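The wrist view shows the grey puller at (258,163), with its handle at (250,170) between the open fingers. The wrist gives the handle at (0.4159,0.2678) and the top view gives (0.4162,0.2698). These agree within calibration, so I'll use the mean. Descending now.

play_rows(deltas=[[[0, 0, 0], [0.002, 0, 0.04], 0.085], [[0, 0, 0], [0.002, 0, 0.08], 0.07], [[0, 0, 0], [0.002, 0, 0.11], 0.06], [[0, 0, 0], [0.002, 0, 0.14], 0.06], [[0, 0, 0], [0.002, 0, 0.16], 0.06], [[0, 0, 0], [0.002, 0, 0.175], 0.06], [[0, 0, 0], [0.002, 0, 0.183], 0.06], [[0, 0, 0], [0.002, 0, 0.183], 0.06]])

```text
t: 2.52
eef_pos: [0.416, 0.2688, 0.0482]
ee_rot: [-0.562, 0.827, 0.0, -0.0]
contact_force: [0.2, -0.1, 0.7]
opening: 0.06
grasp_force: 0.0
```

play_rows(deltas=[[[0, 0, 0], [0, 0, 0], 0.04], [[0, 0, 0], [0, 0, 0], 0.03], [[0, 0, 0], [0, 0, 0], 0.02], [[0, 0, 0], [0, 0, 0], 0.014], [[0, 0, 0], [0, 0, 0], 0.005], [[0, 0, 0], [0, 0, 0], 0.005], [[0, 0, 0], [0, 0, 0], 0.005]], grip_force=60)

```text
t: 3.4
eef_pos: [0.4164, 0.2689, 0.0485]
ee_rot: [-0.562, 0.827, -0.0, 0.0]
contact_force: [0.3, 0.2, 5.8]
opening: 0.0114
grasp_force: 59.3
```

Gripped at an opening of 11.4 mm, about the 12 mm handle. Lifting, then looking at the puller in hand and the stand.

play_rows(deltas=[[[0, 0, 0], [0, 0, -0.02], 0.005], [[0, 0, 0], [0, 0, -0.06], 0.005], [[0, 0, 0], [0, 0, -0.1], 0.005], [[0, 0, 0], [0, 0, -0.14], 0.005], [[0, 0, 0], [0, 0, -0.14], 0.005], [[0, 0, 0], [0, 0, -0.14], 0.005]])

```text
t: 4.15
eef_pos: [0.4156, 0.2685, 0.1874]
ee_rot: [-0.562, 0.827, 0.0, -0.001]
contact_force: [-0.3, -0.2, -1.9]
opening: 0.0114
grasp_force: 58.6
```

```bash
python3 - <<'E'
from h import *
st,M,y=yaw(); print(st['eef_pos'],y,st['contact_force'],st['opening'])
s=snap('wrist'); save('w2',cv2.resize(s['frame'][110:310,80:400],(800,500),interpolation=cv2.INTER_CUBIC)); P=cloud(s)
q=(P.reshape(-1,3)-st['eef_pos'])@M  # tool coords
m=(abs(q[:,0])<.06)&(abs(q[:,1])<.07)&(q[:,2]>-.03)&(q[:,2]<.055)
np.save('q2.npy',q.reshape(384,512,3))
mm=m.reshape(384,512)
t=q[m]
for a in np.arange(-.03,.055,.005):
    k=t[(t[:,2]>=a)&(t[:,2]<a+.005)]
    if len(k): print(round(a,3),len(k),(k.min(0)*1e3).round(1),(k.max(0)*1e3).round(1))
s=snap('top'); save('t2',s['frame'])
P=cloud(s);v,u=np.mgrid[:384,:512]
b=(u>240)&(u<300)&(v>110)&(v<165)
for lo,hi in((.058,.075),(.03,.04)):
    m=b&(P[...,2]>lo)&(P[...,2]<hi); k=P[m];print(np.round(cv2.minEnclosingCircle((k[:,:2]*1000).astype(np.float32))[0],1),len(k))
E
```

```text
[0.41561366 0.2685018  0.18742774] 158.36326748172246 [-0.26196577 -0.22612676 -1.92774652] 0.01138382367345495
-0.03 451 [  7.1 -19.4 -30. ] [ 13.6  19.  -25. ]
-0.025 397 [  7.2 -19.3 -25. ] [ 13.6  19.1 -20. ]
-0.02 350 [  7.  -19.5 -20. ] [ 13.5  18.9 -15. ]
-0.015 328 [  7.  -19.3 -15. ] [ 13.4  19.  -10. ]
-0.01 272 [  7.4 -18.9 -10. ] [13.4 18.  -5. ]
-0.005 104 [ 10.9 -12.2  -4.9] [13.  11.8 -0. ]
0.0 75 [11.6 -5.8  0. ] [13.3  5.3  4.9]
0.005 1699 [-12.7  -9.6   5. ] [15.1 39.5 10. ]
0.01 364 [-12.2  -9.7  10. ] [15.4 39.8 14.9]
0.015 41 [13.1 -9.2 15.1] [14.9 39.4 19.9]
0.02 39 [11.7 31.7 20.3] [15.2 39.3 24.9]
0.025 44 [ 8.3 31.7 25.1] [15.1 39.3 30. ]
0.03 42 [ 7.  31.7 30.1] [14.9 39.  34.7]
0.035 47 [ 5.2 31.5 35.1] [15.  41.1 40. ]
0.04 1265 [-18.8 -20.   40.2] [21.5 41.  45. ]
0.045 233 [-13.6 -19.5  45. ] [21.5 40.  48.8]
[0. 0.] 0
[0. 0.] 0
```

View pics/w2.png

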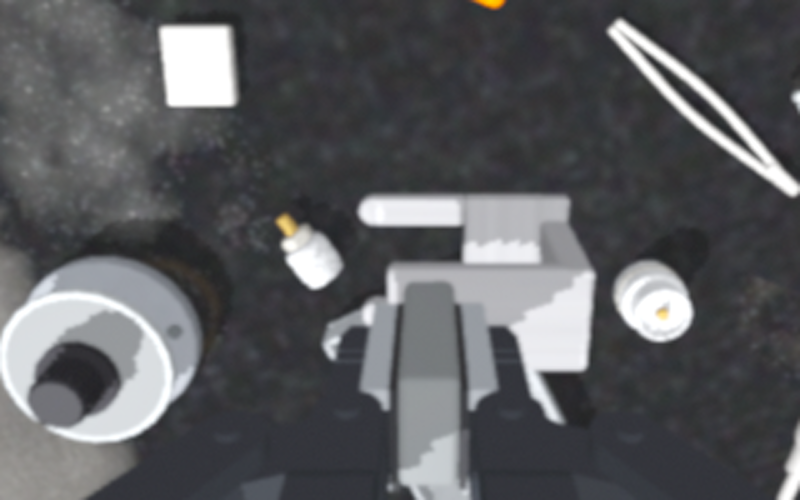

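The puller is held square. In tool axes the fork spans x -18.8..21.5 mm and y -20..41 mm, with its upper face at 43.5 mm. The stand, with its cap, is at crop (75,350). Moving to a standoff beside the stand to measure cap and fork in one frame.

play_rows(deltas=[[[0, 0, 0], [-0.02, -0.018, 0], 0.005], [[0, 0, 0], [-0.045, -0.04, 0], 0.005], [[0, 0, 0], [-0.07, -0.063, 0], 0.005], [[0, 0, 0], [-0.09, -0.08, 0.0], 0.005], [[0, 0, 0], [-0.103, -0.092, 0.02], 0.005], [[0, 0, 0], [-0.103, -0.092, 0.045], 0.005], [[0, 0, 0], [-0.103, -0.092, 0.067], 0.005], [[0, 0, 0], [-0.103, -0.092, 0.067], 0.005], [[0, 0, 0], [-0.103, -0.092, 0.067], 0.005]])

```text
t: 5.38
eef_pos: [0.5397, 0.3306, 0.1215]
ee_rot: [-0.562, 0.827, 0.0, -0.0]
contact_force: [-0.4, 0.1, -0.9]
opening: 0.0111
grasp_force: 58.7
```

```bash
cat > m.py <<'E'
from h import *
import sys
st,M,y=yaw(); print(st['eef_pos'],y,st['contact_force'],st['moment'],st['opening'])
s=snap('wrist'); save(sys.argv[1],cv2.resize(s['frame'][130:370,60:380],(800,600),interpolation=cv2.INTER_CUBIC)); P=cloud(s)
q=((P.reshape(-1,3)-st['eef_pos'])@M)
w=P.reshape(-1,3)
m=(abs(q[:,0])<.03)&(q[:,1]>-.03)&(q[:,1]<.05)&(q[:,2]>.041)&(q[:,2]<.048)
t=q[m]*1e3; print('fork',len(t),t.min(0).round(1),t.max(0).round(1),np.median(t,0).round(1))
m=(abs(q[:,0])<.03)&(q[:,1]>-.03)&(q[:,1]<.05)&(q[:,2]>.005)&(q[:,2]<.012)
t=q[m]*1e3; print('arm',len(t),t.min(0).round(1),t.max(0).round(1),np.median(t,0).round(1))
d=np.hypot(w[:,0]-.609,w[:,1]-.3025)
for n,lo,hi,r in(('captop',.0615,.07,.022),('flange',.044,.05,.027),('table',.032,.040,.05)):
    k=(d<r)&(w[:,2]>lo)&(w[:,2]<hi)
    if k.sum()>10:
        c,rr=cv2.minEnclosingCircle((q[k][:,:2]*1e3).astype(np.float32)); print(n,k.sum(),np.round(c,1),round(rr,1),'z',np.median(w[k],0)[2].round(4), 'world',(M@np.r_[np.array(c)/1e3,0]+st['eef_pos'])[:2].round(4))
E
python3 m.py w3
```

```text
[0.53966193 0.33060865 0.12145482] 158.36886582008432 [-0.4472098   0.11894422 -0.89329885] [ 0.0433139   0.01436702 -0.02831036] 0.011052955093252142
fork 1481 [-19.4 -19.9  41.1] [21.8 40.7 48. ] [15.5 15.8 44.2]
arm 1936 [-13.1  -9.7   5. ] [15.4 39.9 12. ] [ 7.2 25.   9.2]
captop 900 [  1.2 -75.4] 14.1 z 0.0649 world [0.6093 0.3017]
flange 649 [  1.3 -75.6] 20.3 z 0.0463 world [0.6095 0.3015]
table 4880 [  0.8 -75.4] 42.3 z 0.0358 world [0.6095 0.302 ]
```

View pics/w3.png

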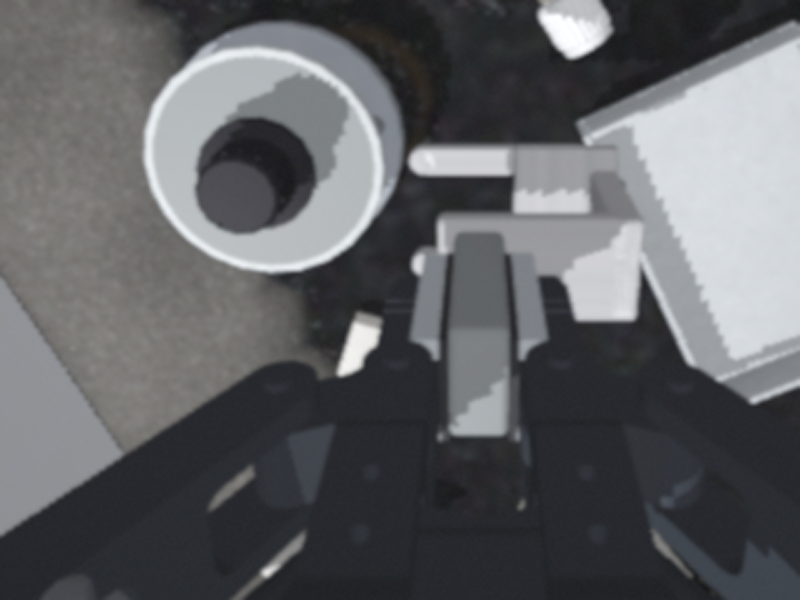

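Fork and stand share the same lateral centre within about 0.2 mm (1.2 vs 1.1 mm), and the cap axis is 75.5 mm ahead. The sizes check: 14.1, 20.3 and 42.3 mm radii, with the cap at (238,190) and the tine tips at (420,160) in the crop. I'll put the tips over the table rim and feel for the table.

play_rows(deltas=[[[0, 0, 0], [0, -0.012, 0.01], 0.005], [[0, 0, 0], [0, -0.025, 0.02], 0.005], [[0, 0, 0], [0, -0.025, 0.028], 0.005], [[0, 0, 0], [0, -0.025, 0.033], 0.005], [[0, 0, 0], [0, -0.025, 0.033], 0.005], [[0, 0, 0], [0, -0.025, 0.033], 0.005]])

```text
t: 6.18
eef_pos: [0.5628, 0.3216, 0.0886]
ee_rot: [-0.562, 0.827, -0.0, 0.0]
contact_force: [-0.1, 1.1, -1.6]
opening: 0.0116
grasp_force: 58.6
```

play_rows(deltas=[[[0, 0, 0], [0, 0, 0.0005], 0.005], [[0, 0, 0], [0, 0, 0.001], 0.005], [[0, 0, 0], [0, 0, 0.0015], 0.005], [[0, 0, 0], [0, 0, 0.0015], 0.005]])

```text
t: 6.68
eef_pos: [0.5629, 0.3214, 0.0868]
ee_rot: [-0.562, 0.827, 0.0, -0.0]
contact_force: [0.2, -0.1, -1.9]
opening: 0.0113
grasp_force: 58.6
```

play_rows(deltas=[[[0, 0, 0], [0, 0, 0.0005], 0.005], [[0, 0, 0], [0, 0, 0.001], 0.005], [[0, 0, 0], [0, 0, 0.001], 0.005], [[0, 0, 0], [0, 0, 0.001], 0.005]])

```text
t: 7.18
eef_pos: [0.5629, 0.3213, 0.0858]
ee_rot: [-0.562, 0.827, -0.0, -0.0]
contact_force: [0.3, 0.1, -1.4]
opening: 0.0114
grasp_force: 58.6
```

play_rows(deltas=[[[0, 0, 0], [0, 0, 0.0005], 0.005], [[0, 0, 0], [0, 0, 0.0005], 0.005], [[0, 0, 0], [0, 0, 0.0005], 0.005]])

```text
t: 7.55
eef_pos: [0.5629, 0.3214, 0.0853]
ee_rot: [-0.562, 0.827, 0.0, -0.0]
contact_force: [0.2, 0.0, -0.7]
opening: 0.0115
grasp_force: 58.6
```

play_rows(deltas=[[[0, 0, 0], [0, 0, 0.0005], 0.005], [[0, 0, 0], [0, 0, 0.0005], 0.005], [[0, 0, 0], [0, 0, 0.0005], 0.005]])

```text
t: 7.92
eef_pos: [0.5629, 0.3214, 0.0848]
ee_rot: [-0.562, 0.827, 0.0, -0.0]
contact_force: [-0.8, 0.4, -1.6]
opening: 0.0115
grasp_force: 58.6
```

play_rows(deltas=[[[0, 0, 0], [0, 0, 0.0004], 0.005], [[0, 0, 0], [0, 0, 0.0004], 0.005], [[0, 0, 0], [0, 0, 0.0004], 0.005]])

```text
t: 8.3
eef_pos: [0.563, 0.3214, 0.0846]
ee_rot: [-0.562, 0.827, -0.0, 0.0]
contact_force: [-0.9, 0.1, 1.3]
opening: 0.0113
grasp_force: 59.1
```

play_rows(deltas=[[[0, 0, 0], [0, 0, 0.0004], 0.005], [[0, 0, 0], [0, 0, 0.0004], 0.005], [[0, 0, 0], [0, 0, 0.0004], 0.005]])

```text
t: 8.68
eef_pos: [0.563, 0.3214, 0.0845]
ee_rot: [-0.562, 0.827, -0.0, 0.0]
contact_force: [-2.4, -0.9, 5.3]
opening: 0.0116
grasp_force: 59.8
```

Table felt at TCP z ≈ 0.0847, which matches the expected 36 mm + 48.5 mm. Raising 0.75 mm clear of it and sliding in.

play_rows(deltas=[[[0, 0, 0], [0, 0, -0.0014], 0.005], [[0, 0, 0], [0, 0, -0.0014], 0.005], [[0, 0, 0], [0, -0.004, -0.0014], 0.005], [[0, 0, 0], [0, -0.008, -0.0014], 0.005], [[0, 0, 0], [0, -0.012, -0.0014], 0.005], [[0, 0, 0], [0, -0.016, -0.0014], 0.005], [[0, 0, 0], [0, -0.02, -0.0014], 0.005], [[0, 0, 0], [0, -0.02, -0.0014], 0.005]])

```text
t: 9.68
eef_pos: [0.5818, 0.3138, 0.0854]
ee_rot: [-0.562, 0.827, -0.0, 0.0]
contact_force: [0.5, -0.4, -1.9]
opening: 0.0112
grasp_force: 58.9
```

play_rows(deltas=[[[0, 0, 0], [0, -0.004, 0], 0.005], [[0, 0, 0], [0, -0.008, 0], 0.005], [[0, 0, 0], [0, -0.012, 0], 0.005], [[0, 0, 0], [0, -0.016, 0], 0.005], [[0, 0, 0], [0, -0.02, 0], 0.005], [[0, 0, 0], [0, -0.024, 0], 0.005], [[0, 0, 0], [0, -0.026, 0], 0.005], [[0, 0, 0], [0, -0.026, 0], 0.005]])

```text
t: 10.68
eef_pos: [0.6058, 0.3043, 0.0854]
ee_rot: [-0.562, 0.827, -0.0, -0.0]
contact_force: [0.2, 1.0, -1.0]
opening: 0.0112
grasp_force: 58.8
```

```bash
python3 m.py w4
```

```text
[0.60576528 0.30432979 0.08536272] 158.35686482458135 [ 0.22868971  0.98775008 -1.0119237 ] [-0.05500157 -0.03685273  0.03095668] 0.01121955243616023
fork 1143 [-18. -29.  41.] [23.1 40.9 48. ] [16.2 20.3 44.2]
arm 1945 [-13.3  -9.7   5. ] [15.2 39.7 12. ] [ 7.1 25.   9.3]
captop 321 [ 2.9 -6.7] 14.1 z 0.0644 world [0.6109 0.2991]
flange 732 [ 1.4 -5. ] 20.1 z 0.0462 world [0.6099 0.3012]
table 3926 [ 2.7 -1.8] 45.0 z 0.0357 world [0.6064 0.3012]
```

play_rows(deltas=[[[0, 0, 0], [0, -0.001, 0], 0.005], [[0, 0, 0], [0, -0.002, 0], 0.005], [[0, 0, 0], [0, -0.003, 0], 0.005], [[0, 0, 0], [0, -0.003, 0], 0.005]])

```text
t: 11.22
eef_pos: [0.6085, 0.3033, 0.0854]
ee_rot: [-0.562, 0.827, -0.0, -0.0]
contact_force: [-0.4, -0.1, -1.4]
opening: 0.011
grasp_force: 58.8
```

play_rows(deltas=[[[0, 0, 0], [0, -0.0005, 0], 0.005], [[0, 0, 0], [0, -0.0008, 0], 0.005], [[0, 0, 0], [0, -0.0008, 0], 0.005]])

```text
t: 11.6
eef_pos: [0.6092, 0.303, 0.0854]
ee_rot: [-0.562, 0.827, -0.0, 0.0]
contact_force: [0.2, 0.1, -1.1]
opening: 0.0114
grasp_force: 58.8
```

play_rows(deltas=[[[0, 0, 0], [0, -0.0003, 0], 0.005], [[0, 0, 0], [0, -0.0006, 0], 0.005], [[0, 0, 0], [0, -0.0006, 0], 0.005]])

```text
t: 11.98
eef_pos: [0.6098, 0.3028, 0.0854]
ee_rot: [-0.562, 0.827, -0.0, 0.0]
contact_force: [-0.8, 0.1, -1.5]
opening: 0.0116
grasp_force: 58.8
```

play_rows(deltas=[[[0, 0, 0], [0, -0.0005, 0], 0.005], [[0, 0, 0], [0, -0.0005, 0], 0.005], [[0, 0, 0], [0, -0.0005, 0], 0.005]])

```text
t: 12.35
eef_pos: [0.6101, 0.3027, 0.0854]
ee_rot: [-0.562, 0.827, 0.0, -0.0]
contact_force: [-1.3, 0.6, -0.4]
opening: 0.0115
grasp_force: 58.7
```

play_rows(deltas=[[[0, 0, 0], [0, -0.0004, 0], 0.005], [[0, 0, 0], [0, -0.0004, 0], 0.005], [[0, 0, 0], [0, -0.0004, 0], 0.005]])

```text
t: 12.72
eef_pos: [0.6102, 0.3026, 0.0853]
ee_rot: [-0.562, 0.827, 0.0, -0.0]
contact_force: [-3.7, 1.3, 0.1]
opening: 0.011
grasp_force: 58.8
```

The fork bears lightly on the neck, at about 3–4 N. Easing off a hair, then pulling straight up.

play_rows(deltas=[[[0, 0, 0], [0, 0.0003, 0], 0.005], [[0, 0, 0], [0, 0.0003, -0.0005], 0.005], [[0, 0, 0], [0, 0.0003, -0.001], 0.005], [[0, 0, 0], [0, 0.0003, -0.0015], 0.005], [[0, 0, 0], [0, 0.0003, -0.002], 0.005], [[0, 0, 0], [0, 0.0003, -0.002], 0.005]])

```text
t: 13.48
eef_pos: [0.6101, 0.3025, 0.0872]
ee_rot: [-0.562, 0.827, 0.0, -0.0]
contact_force: [-2.3, 1.4, -5.9]
opening: 0.0112
grasp_force: 58.3
```

play_rows(deltas=[[[0, 0, 0], [0, 0, -0.0005], 0.005], [[0, 0, 0], [0, 0, -0.001], 0.005], [[0, 0, 0], [0, 0, -0.001], 0.005]])

```text
t: 13.85
eef_pos: [0.6101, 0.3024, 0.0881]
ee_rot: [-0.562, 0.827, 0.0, -0.0]
contact_force: [-1.8, 0.7, -9.1]
opening: 0.0109
grasp_force: 58.4
```

play_rows(deltas=[[[0, 0, 0], [0, 0, -0.0005], 0.005], [[0, 0, 0], [0, 0, -0.001], 0.005], [[0, 0, 0], [0, 0, -0.001], 0.005]])

```text
t: 14.22
eef_pos: [0.6105, 0.3027, 0.09]
ee_rot: [-0.562, 0.827, -0.0, 0.0]
contact_force: [-2.8, -0.1, -2.9]
opening: 0.0113
grasp_force: 59.4
```

The force rose to about 8 N above the baseline and then dropped, so it has popped. Continuing straight up, gently.

play_rows(deltas=[[[0, 0, 0], [0, 0, -0.003], 0.005], [[0, 0, 0], [0, 0, -0.006], 0.005], [[0, 0, 0], [0, 0, -0.009], 0.005], [[0, 0, 0], [0, 0, -0.012], 0.005], [[0, 0, 0], [0, 0, -0.015], 0.005], [[0, 0, 0], [0, 0, -0.019], 0.005], [[0, 0, 0], [0, 0, -0.024], 0.005], [[0, 0, 0], [0, 0, -0.029], 0.005], [[0, 0, 0], [0, 0, -0.034], 0.005], [[0, 0, 0], [0, 0, -0.037], 0.005], [[0, 0, 0], [0, 0, -0.037], 0.005], [[0, 0, 0], [0, 0, -0.037], 0.005]])

```text
t: 15.72
eef_pos: [0.6102, 0.3025, 0.1262]
ee_rot: [-0.562, 0.827, 0.0, -0.0]
contact_force: [0.6, 0.2, -2.1]
opening: 0.011
grasp_force: 59.7
```

```bash
python3 m.py w5
```

```text
[0.61016921 0.30253798 0.12622182] 158.36577953885993 [ 0.57592317  0.24777952 -2.13435744] [ 0.00812499  0.02782801 -0.05166752] 0.010987024494382968
fork 1034 [-18.5 -19.8  41. ] [21.7 40.9 48. ] [16.5 21.8 44.2]
arm 1935 [-12.7  -9.7   5.1] [15.4 39.8 12. ] [ 7.1 25.   9.3]
table 3447 [ 0.8 -0. ] 42.1 z 0.0357 world [0.6099 0.3018]
```

View pics/w5.png

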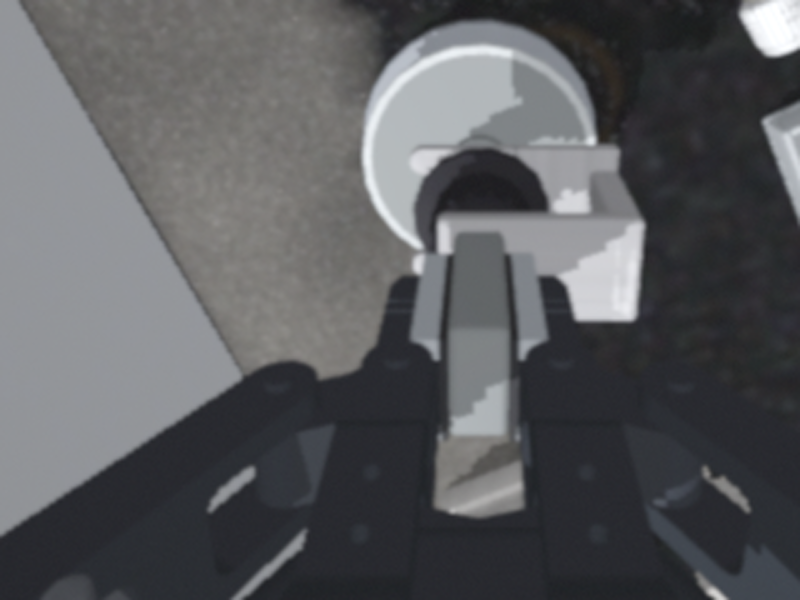

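The cap sits on the fork under the arm at crop (480,200), with the stand's spigot clear below. Carrying it smoothly to the tray, turning in line with it.

play_rows(deltas=[[[0, 0, -0.01], [-0.001, 0.005, 0], 0.005], [[0, 0, -0.04], [-0.004, 0.017, 0], 0.005], [[0, 0, -0.09], [-0.008, 0.034, 0], 0.005], [[0, 0, -0.15], [-0.013, 0.055, 0], 0.005], [[0, 0, -0.21], [-0.018, 0.078, 0], 0.005], [[0, 0, -0.27], [-0.023, 0.102, 0], 0.005], [[0, 0, -0.33], [-0.028, 0.125, 0], 0.005], [[0, 0, -0.38], [-0.033, 0.146, 0], 0.005], [[0, 0, -0.42], [-0.037, 0.162, 0], 0.005], [[0, 0, -0.45], [-0.039, 0.172, 0], 0.005], [[0, 0, -0.46], [-0.04, 0.1765, 0], 0.005], [[0, 0, -0.46], [-0.04, 0.1765, 0], 0.005]])

```text
t: 17.27
eef_pos: [0.4611, 0.4048, 0.1264]
ee_rot: [0.736, -0.677, 0.0, -0.0]
contact_force: [0.2, 0.2, -2.1]
opening: 0.0117
grasp_force: 59.7
```

```bash
python3 - <<'E'
from h import *
st,M,y=yaw(); print(st['eef_pos'],y,st['contact_force'])
s=snap('wrist'); save('w6',s['frame']); P=cloud(s)
w=P.reshape(-1,3); q=(w-st['eef_pos'])@M
m=(abs(w[:,0]-.45)<.08)&(abs(w[:,1]-.406)<.1)&(w[:,2]>.017)&(w[:,2]<.025)
r=cv2.minAreaRect((w[m][:,:2]*1e3).astype(np.float32)); print(m.sum(),r)
m=(abs(q[:,0])<.03)&(abs(q[:,1])<.03)&(q[:,2]>.0)&(q[:,2]<.045)&(s['frame'].reshape(-1,3).max(1)<75)
print('black',m.sum(),(np.median(q[m],0)*1e3).round(1))
E
```

```text
[0.46112672 0.40478453 0.12638303] -175.29525313770154 [ 0.18201571  0.16561994 -2.1468968 ]
1073 ((452.6175537109375, 381.5984802246094), (90.19429779052734, 155.96458435058594), 4.474742412567139)
black 1104 [13.8 -0.1 39.2]
```

View pics/w6.png

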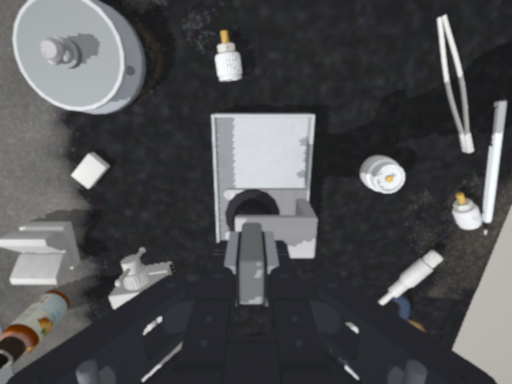

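The cap is still in the fork at (250,205), and the puller is centred over the tray (corners 212,114 to 315,240) with about 13 mm to spare at each end. Lowering.

play_rows(deltas=[[[0, 0, 0], [0, 0, 0.004], 0.005], [[0, 0, 0], [0, 0, 0.012], 0.005], [[0, 0, 0], [0, 0, 0.022], 0.005], [[0, 0, 0], [0, 0, 0.034], 0.005], [[0, 0, 0], [0, 0, 0.046], 0.005], [[0, 0, 0], [0, 0, 0.056], 0.005], [[0, 0, 0], [0, 0, 0.064], 0.005], [[0, 0, 0], [0, 0, 0.069], 0.005], [[0, 0, 0], [0, 0, 0.072], 0.005], [[0, 0, 0], [0, 0, 0.073], 0.005], [[0, 0, 0], [0, 0, 0.073], 0.005]])

```text
t: 18.7
eef_pos: [0.4611, 0.4049, 0.0536]
ee_rot: [0.736, -0.677, 0.0, -0.0]
contact_force: [0.2, -0.4, -1.7]
opening: 0.0112
grasp_force: 59.7
```

play_rows(deltas=[[[0, 0, 0], [0, 0, 0.0005], 0.005], [[0, 0, 0], [0, 0, 0.001], 0.005], [[0, 0, 0], [0, 0, 0.0015], 0.005], [[0, 0, 0], [0, 0, 0.0015], 0.005], [[0, 0, 0], [0, 0, 0.0015], 0.005]])

```text
t: 19.32
eef_pos: [0.461, 0.4049, 0.0519]
ee_rot: [0.736, -0.677, -0.0, -0.0]
contact_force: [-0.3, -0.1, -2.4]
opening: 0.0113
grasp_force: 59.7
```

play_rows(deltas=[[[0, 0, 0], [0, 0, 0.0004], 0.005], [[0, 0, 0], [0, 0, 0.0004], 0.005], [[0, 0, 0], [0, 0, 0.0004], 0.005]])

```text
t: 19.7
eef_pos: [0.461, 0.4049, 0.0516]
ee_rot: [0.736, -0.677, 0.0, -0.0]
contact_force: [0.4, 0.2, -0.1]
opening: 0.0113
grasp_force: 59.9
```

play_rows(deltas=[[[0, 0, 0], [0, 0, 0.0004], 0.005], [[0, 0, 0], [0, 0, 0.0004], 0.005], [[0, 0, 0], [0, 0, 0.0004], 0.005]])

```text
t: 20.08
eef_pos: [0.461, 0.4049, 0.0516]
ee_rot: [0.736, -0.677, 0.0, -0.0]
contact_force: [-0.6, -1.5, 5.5]
opening: 0.0112
grasp_force: 60.9
```

On the floor, at the expected height. Lowering the grip force, opening gently, then rising.

play_rows(deltas=[[[0, 0, 0], [0, 0, -0.0002], 0.008], [[0, 0, 0], [0, 0, -0.0003], 0.01], [[0, 0, 0], [0, 0, -0.0003], 0.013], [[0, 0, 0], [0, 0, -0.0003], 0.016], [[0, 0, 0], [0, 0, -0.0003], 0.022], [[0, 0, 0], [0, 0, -0.0003], 0.03], [[0, 0, 0], [0, 0, -0.0003], 0.04], [[0, 0, 0], [0, 0, -0.0003], 0.05], [[0, 0, 0], [0, 0, -0.0003], 0.055], [[0, 0, 0], [0, 0, -0.0003], 0.055]], grip_force=20)

```text
t: 21.32
eef_pos: [0.461, 0.4048, 0.0514]
ee_rot: [0.736, -0.677, -0.0, 0.0]
contact_force: [0.5, -0.6, 0.2]
opening: 0.0551
grasp_force: 0.0
```

play_rows(deltas=[[[0, 0, 0], [0, 0, -0.005], 0.055], [[0, 0, 0], [0, 0, -0.02], 0.055], [[0, 0, 0], [0, 0, -0.05], 0.055], [[0, 0, 0], [0, 0, -0.09], 0.055], [[0, 0, 0], [0, 0, -0.13], 0.055], [[0, 0, 0], [0, 0, -0.15], 0.055], [[0, 0, 0], [0, 0, -0.15], 0.055], [[0, 0, 0], [0, 0, -0.15], 0.055]])

```text
t: 22.32
eef_pos: [0.4606, 0.4046, 0.2009]
ee_rot: [0.736, -0.677, -0.0, 0.0]
contact_force: [0.2, 0.2, -0.3]
opening: 0.0549
grasp_force: 0.0
```

```bash
python3 - <<'E'
from h import *
a=snap('wrist');b=snap('scene')
save('fin',np.hstack([cv2.resize(x,(400,400),interpolation=cv2.INTER_CUBIC) for x in (a['frame'][60:260,150:350],b['frame'][130:260,150:280])]))
st=get_state();print(st['contact_force'],st['opening'],st['t'])
P=cloud(a).reshape(-1,3)
m=(np.hypot(P[:,0]-.461,P[:,1]-.405)<.03)&(P[:,2]>.08)&(P[:,2]<.095)
print(m.sum(),np.median(P[m],0),cv2.minAreaRect((P[m][:,:2]*1e3).astype(np.float32)))
E
```

```text
[-0.06706635  0.1294056   0.63420889] 0.05513385313080427 22.425
301 [0.46090108 0.40260619 0.0862236 ] ((460.78656005859375, 403.3740234375), (11.923131942749023, 22.831628799438477), 4.61360502243042)
```

View pics/fin.png

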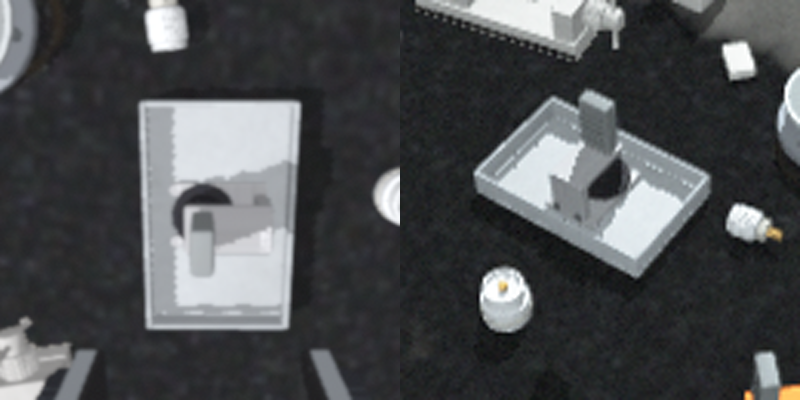

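The puller stands upright in the tray: its handle top is at z 0.086 as expected, and the black cap is in its fork (left crop 200,207; right crop 605,180). The gripper is clear and the bystanders are unmoved, so I'm handing in.

```bash
python3 -c "
from rig import manip
print(manip.close_job())"
```

```text
the job is handed in; nothing more can be done
None
```

I pulled the cap off the stand with the grey puller, which now stands upright in the tray with the cap in its fork; the gripper is clear and the job is handed in at about 22 s.

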